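Coupling sleeve from the parts carousel

TASK

Turn the parts carousel by its centre knob until the compartment holding the coupling sleeve (the tall plain cylinder) has come round to the front pointer, and leave the carousel standing there. Then lift the coupling sleeve out and stand it upright in the steel parts tray.

Things in the scene. Friction and masses are not known exactly. Their poses are not given: they have to be found in the camera images.
- sleeve_center (a point): Coupling sleeve: plain upright steel cylinder, dark bore, 36 mm across, 46 mm high, 0.25 kg, in a carousel compartment. Point: its centre, 23 mm above its foot; z up. It starts 100 (+-9) mm from the carousel's axis, 35 to 85 degrees left or right of the front. The five other compartments hold unwanted parts: one 44 mm high, 36 mm at its flange but 22 mm above; the rest 30 mm high or lower.
- knob (a point): Carousel knob: upright black bar on the axis, 56 mm long, 16 mm thick, 75 to 115 mm above the bench, free on both sides. Point: on the axis, 99 mm above the bench, at grip height; x along the bar, z up. Turns with the grey round tray: 300 mm across, six open wedge compartments of 60 degrees, floor 24 mm and walls 36 mm above the bench. Turns either way with light friction (0.1 N m), stays where left.
- front_place (a point): Front place, fixed: where a compartment's middle lies when it has come round to the pointer, a steel tongue with a diamond tip on the robot's side of the carousel, reaching 198 mm from the axis. The point is 100 mm from the axis, on the line from axis to pointer, on the compartment's floor, 24 mm above the bench; x runs from pointer to axis, z up. It does not turn.
- tray_center (a point): Parts tray: empty open sheet steel tray fixed to the bench by magnets, on the robot's right of the carousel, 160 x 130 x 20 mm high outside, walls and floor 3 mm thick. Point: centre of its inner floor, 3 mm above the bench; x along the 160 mm side, z up.
Things that resemble listed ones, but are neither listed nor needed, are in the scene too. Leave any orange or yellow look-alike of the part that bears sleeve_center alone.

How it is judged:
On the way:
1. the carousel has been turned so that the coupling sleeve, still standing in its compartment, is at the front place (within 25 mm), for half a second (horizontal distance between sleeve_center and front_place below 0.025 m and height (world z) of sleeve_center between 0.042 and 0.055 m and angle between sleeve_center's own z axis and vertical below 0.2 rad and angle between the x axis of knob and the x axis of front_place, either way round above 0.6 rad), for 0.5 s.
At the end, for the whole second after the job is handed in: The coupling sleeve stands upright (within 10 degrees) on the floor of the parts tray, anywhere inside its walls, and the carousel has stayed turned: its knob bar still lies 40 to 80 degrees off the line from axis to pointer (60 when its compartment is exactly at the front) (x of sleeve_center in the frame of tray_center between -0.066 and 0.066 m and y of sleeve_center in the frame of tray_center between -0.051 and 0.051 m and height (world z) of sleeve_center below 0.032 m and angle between sleeve_center's own z axis and vertical below 0.175 rad and angle between the x axis of knob and the x axis of front_place, either way round between 0.7 and 1.4 rad); the robot touches nothing.
It also fails if it takes over 51 s, if anything falls off the work surface, if the arm or the gripper's body presses on something with over 40 N, if the wrist force passes 120 N, or if a joint passes its speed limit or range.

ROBOT

A 6-joint arm with a two-finger parallel gripper is mounted at the origin on the work surface. World frame = base frame: x ahead of the robot, y to its left, z up, the work surface at z = 0. Lengths are in m, angles in rad, forces in N, time in s.
With the tool pointing down it reaches from about 0.3 to 0.75 m from the base axis. Payload 8.5 kg.
Tool frame: the origin (TCP) lies on the centre line of the jaws, within the pads' length; the fingertips stand 8 mm ahead of it and the grasp point (between the pads) lies 11 mm behind it (env.nose_length is the distance from the TCP to the fingertips, in m); z points along the fingers, y is the line along which they close (so a half turn about z gives the same grasp; the last joint's range is limited). The gripper opens to 85 mm and grips with 20 to 120 N. Pads are 22 mm wide; open, the fingers measure 114 mm over their backs; the gripper's body (76 mm by 85 mm) begins 54 mm behind the grasp point. The pads swing forward as they close: fully open they stand 13 mm farther back than shut.
Start: joints at [1.07, 0.381, 1.297, -0, 1.464, -0.215], TCP at [0.155, 0.528, 0.239] pointing down, gripper open.
Joint ranges: [-3.11, 3.11], [-0.89, 2.33], [0.22, 2.48], [-1.42, 4.56], [0.17, 2.85], [-2.88, 2.88]. Speed limits (rad/s): [2.39, 2.39, 3.14, 3.14, 3.14, 3.14].

INTERFACE

Orientations are given as a rotation vector (axis times angle).
In Python, from cell import env gives the robot as it stands. The module is installed in compiled form; this text tells all that it offers. Calls block until the motion is done:
- env.goto(position, orientation): joint-space move of the TCP to a pose.
- env.line_to(position, orientation=None, velocity=0.15, stop_force=None): straight line of the TCP; orientation=None keeps the orientation; velocity is the mean speed in m/s. With stop_force (N) it stops when the force on the tool has changed by that much, and returns True; else False.
- env.move_j(angles): joint-space move.
- env.open_gripper() and env.gripper_close(): open the fingers fully, or close them until they stop; the grip force is fixed at half the most.
- env.hold(seconds).
- env.ik(position, orientation): joint angles nearest the present ones, or None.
- env.camera(name): name is "scene" or "side" or "wrist"; returns a dict with "color" (480x640x3 uint8, blue, green, red), "mtx" (3x3 intrinsics, pixels), "dist_coeffs" ([k1, k2, p1, p2, k3] as OpenCV has them; the pictures are not rectified), "R" (3x3) and "t" (3): a world point X has camera coordinates R X + t. Camera axes: x right, y down, z forward; pixel columns grow to the right and rows downward; lengths in m; the calibration is good to about 2 mm. A picture is of the moment at which its call begins. There is no depth.
A pose or a line that the arm cannot do raises env.PlanningError and nothing moves.
- env.finish_job(): hands the job in; it is judged then, once.
Readings, each from a call of its own:
- env.get_time_s(): time.
- env.get_joint_positions(): joint angles.
- env.get_qvel(): joint speeds.
- env.get_joint_torque(): joint torques, N m.
- env.get_ee_pos(): TCP position.
- env.get_eef_rot(): TCP orientation.
- env.get_contact_force(): force on the tool from outside, world axes, zero at the start.
- env.get_torque(): the same for the moment, N m.
- env.get_gripper_width(): opening from 0.0 (shut) to 1.0 (fully open).
- env.get_finger_force(): force on a finger pad.
Only numpy, scipy, OpenCV 4.12 (cv2) and the standard library are available. Lean on these libraries where they do the work, as an engineer would, in place of code of your own. Each camera call takes 0.05 s, during which the arm holds its last target. There are 200 camera calls.

## Working session

There is one attempt and no reset: what is moved stays moved. The work goes in short steps, each a Python script; the robot and the scene stay as the last script left them, time stands still between calls to the robot, and variables do not carry over. Pictures are saved under pics/ and viewed, at most 10 in all, crops included, and the job is handed in when it is done.

```bash
mkdir -p pics; cat > h.py <<'E'
import numpy as np, cv2
from cell import env
from scipy.spatial.transform import Rotation as Ro
def pt(c,uv,z):
    p=cv2.undistortPoints(np.array(uv,float).reshape(-1,1,2),c["mtx"],np.array(c["dist_coeffs"])).reshape(-1,2)
    R=np.array(c["R"]);t=np.array(c["t"])
    o=-R.T@t; d=np.c_[p,np.ones(len(p))]@R
    return o+d*((z-o[2])/d[:,2])[:,None]
def px(c,X):
    return cv2.projectPoints(np.array(X,float).reshape(-1,3),cv2.Rodrigues(np.array(c["R"]))[0],np.array(c["t"],float),c["mtx"],np.array(c["dist_coeffs"]))[0].reshape(-1,2)
def down(yaw): # tool z down, tool y axis at world angle yaw
    y=np.array([np.cos(yaw),np.sin(yaw),0]);z=np.array([0,0,-1.]);x=np.cross(y,z)
    return Ro.from_matrix(np.c_[x,y,z]).as_rotvec()
E
python3 - <<'E'
from h import *
for n in("scene","side"):
    c=env.camera(n);cv2.imwrite(f"pics/{n}0.png",c["color"]);print(n,-np.array(c["R"]).T@c["t"])
    np.savez(f"{n}0.npz",**c)
print(env.get_time_s(),env.get_eef_rot())
E
```

```text
scene [ 0.96420454 -0.25083158  0.52276967]
side [0.46167454 0.63917085 0.56767149]
0.1 [-4.47367551e-01 -3.10909536e+00  1.99384524e-03]
```

View pics/scene0.png

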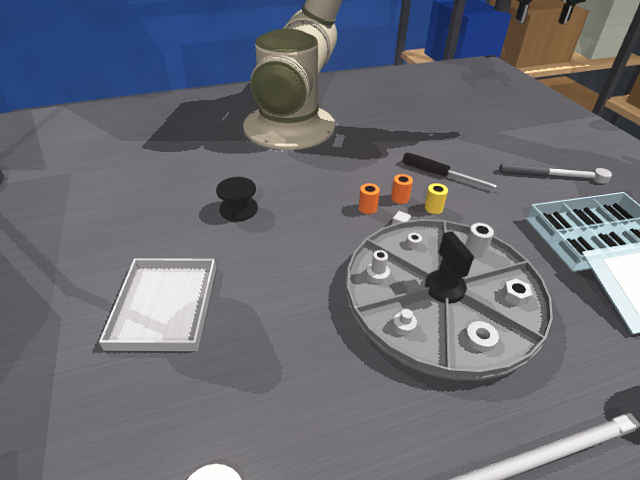

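View pics/side0.png

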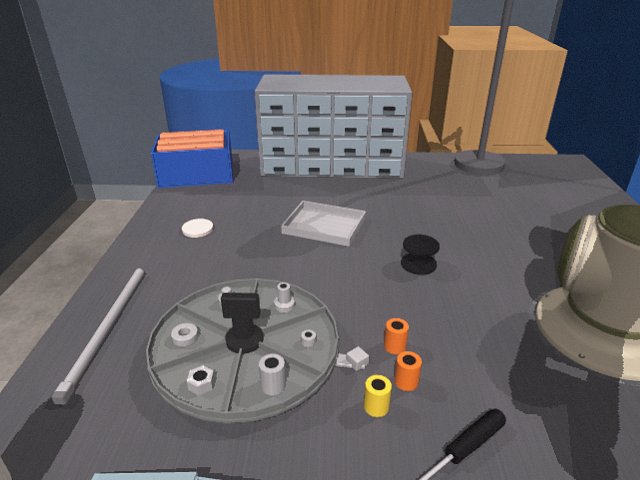

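Scene view: sleeve at about (481,237), knob (455,255), pointer tip (401,218), steel tray (160,303). Side view: sleeve (272,375), knob (241,305), pointer (357,357). The orange/yellow cylinders are look-alikes. I'll zoom in to get precise pixels.

```bash
python3 - <<'E'
from h import *
a=cv2.imread("pics/scene0.png")[195:345,385:535];b=cv2.imread("pics/side0.png")[275:425,215:375]
o=np.zeros((600,800,3),np.uint8)
A=cv2.resize(a[:, :100],None,fx=4,fy=4,interpolation=cv2.INTER_CUBIC);B=cv2.resize(b[:,:],(427,400),interpolation=cv2.INTER_CUBIC)
B=cv2.resize(b[:130,:100],None,fx=4,fy=4,interpolation=cv2.INTER_CUBIC)
o[:600,:400]=A;o[:520,400:800]=B
for k in range(0,800,40):
    cv2.line(o,(k,0),(k,4),(0,0,255));cv2.line(o,(0,k),(4,k),(0,0,255));cv2.line(o,(400,k),(404,k),(0,0,255))
cv2.imwrite("pics/z.png",o)
E
```

```text
(no output)
```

View pics/z.png

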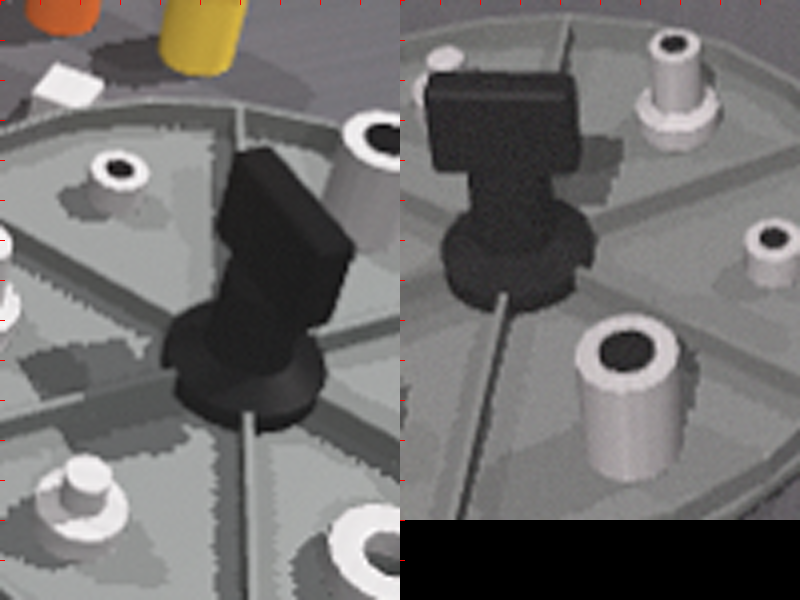

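The crops give the knob's top-face ends, scene (448.5,233)–(470,257.5) and side (222.8,296.5)–(259,295.8). Sleeve top centre is scene (482,230) and side (272,363). Next I'll triangulate.

```bash
cat > m.py <<'E'
from h import *
s=dict(np.load("scene0.npz"));d=dict(np.load("side0.npz"))
def tri(a,b):
    P=[]
    for c,uv in((s,a),(d,b)):
        p=pt(c,[uv],0)[0];o=-np.array(c["R"]).T@c["t"];v=(p-o)/np.linalg.norm(p-o);P.append((o,v))
    A=sum(np.eye(3)-np.outer(v,v) for o,v in P);B=sum((np.eye(3)-np.outer(v,v))@o for o,v in P)
    return np.linalg.solve(A,B)
print("knob s",pt(s,[(448.5,233),(470,257.5)],.115),"d",pt(d,[(222.8,296.5),(259,295.8)],.115))
print("sleeve",pt(s,[(482,230)],.07),pt(d,[(272,363)],.07),tri((482,230),(272,363)))
print("ptr",tri((402,217),(357,357)))
# tray: bright mask
for c,nm,roi,z in((s,"s",(95,250,225,360),.02),(d,"d",(275,195,372,248),.02)):
    g=cv2.cvtColor(c["color"],cv2.COLOR_BGR2GRAY);m=np.zeros_like(g);x0,y0,x1,y1=roi
    m[y0:y1,x0:x1]=(g[y0:y1,x0:x1]>130)*255
    m=cv2.morphologyEx(m,cv2.MORPH_OPEN,np.ones((2,2)))
    k=max(cv2.findContours(m,0,2)[0],key=cv2.contourArea);h=cv2.convexHull(k)
    q=cv2.approxPolyDP(h,8,True).reshape(-1,2);print(nm,q.tolist())
    print(pt(c,q,.02).round(4), pt(c,q,.02).mean(0))
# carousel rim ellipse in side: grey region hull, rays at z=.036 circle fit
E
python3 m.py
```

```text
knob s [[0.57955856 0.07505175 0.115     ]
 [0.63156694 0.07673076 0.115     ]] d [[0.62902053 0.08231238 0.115     ]
 [0.57550954 0.07837245 0.115     ]]
sleeve [[0.54658076 0.1657494  0.07      ]] [[0.54719981 0.16804984 0.07      ]] [0.54672309 0.1666528  0.06918581]
ptr [0.42475372 0.0963327  0.01575051]
s [[215, 260], [198, 351], [104, 349], [134, 259]]
[[ 0.4362 -0.2442  0.02  ]
 [ 0.6005 -0.2907  0.02  ]
 [ 0.5604 -0.4099  0.02  ]
 [ 0.3952 -0.3687  0.02  ]] [ 0.49807847 -0.32836629  0.02      ]
d [[282, 227], [304, 201], [366, 212], [349, 246]]
[[ 0.5842 -0.2833  0.02  ]
 [ 0.5439 -0.4098  0.02  ]
 [ 0.3949 -0.3601  0.02  ]
 [ 0.4361 -0.2114  0.02  ]] [ 0.48978211 -0.31614904  0.02      ]
```

The carousel axis is at about (0.604,0.079). The pointer direction is ~174.3°, the sleeve is at ~122.8° and the bar at ~3°, which is consistent with the 60° rule. So I need a turn of about +51.5°.

```bash
python3 - <<'E'
from h import *
ax=np.array([.6035,.0785])
for b in(93,-87):
    J=[env.ik([*ax,.088],down(np.radians(b+e))) for e in(0,51.5)]
    print(b,[None if j is None else np.round(j,2).tolist() for j in J])
b=min((93,-87),key=lambda b:max(9 if j is None else abs(j[5]) for j in [env.ik([*ax,.088],down(np.radians(b+e))) for e in(0,51.5)]))
print("use",b)
env.goto([*ax,.19],down(np.radians(b)))
print(env.line_to([*ax,.088],velocity=.12,stop_force=12),env.get_ee_pos(),env.get_time_s())
c=env.camera("side");cv2.imwrite("pics/k1.png",np.hstack([c["color"][180:480,120:460],env.camera("scene")["color"][130:430,300:640]]))
print(c["color"].shape)
E
```

```text
93 [[-0.06, 0.62, 1.34, 0.0, 1.18, -1.69], [-0.06, 0.62, 1.34, -0.0, 1.18, -2.59]]
-87 [[-0.06, 0.62, 1.34, 0.0, 1.18, 1.45], [-0.06, 0.62, 1.34, 0.0, 1.18, 0.55]]
use -87
False [0.60391226 0.07853797 0.08877125] 3.375
(480, 640, 3)
```

View pics/k1.png

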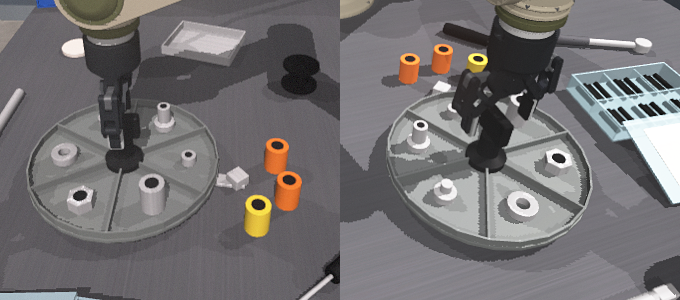

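The two views show the knob between the open fingers: side crop (115,115), scene crop (490,115). Now I'll close and turn.

```bash
python3 - <<'E'
from h import *
p=env.get_ee_pos()
env.gripper_close();print(env.get_gripper_width(),env.get_finger_force(),env.get_contact_force())
for e in(17,34,51.5): env.goto(p,down(np.radians(-87+e)))
print(env.get_contact_force(),env.get_time_s())
env.open_gripper(); env.line_to([p[0],p[1],.2],velocity=.2)
# view from above the front place with the wrist camera
f=np.radians(174.3);q=np.array([.6035,.0785])+.105*np.array([np.cos(f),np.sin(f)])
env.goto([*q,.2],down(np.radians(84.3-180)));env.hold(.3)
for n in("scene","side","wrist"):
    c=env.camera(n);np.savez(n+"1.npz",**c);cv2.imwrite(f"pics/{n}1.png",c["color"])
a=cv2.imread("pics/wrist1.png");b=cv2.imread("pics/side1.png")[200:440,120:400]
o=np.zeros((600,800,3),np.uint8);o[:360,:480]=cv2.resize(a,(480,360));o[360:600,:280]=b
s=cv2.imread("pics/scene1.png")[170:410,320:600];o[360:600,300:580]=s
cv2.imwrite("pics/v1.png",o);print(env.get_time_s(),q)
E
```

```text
0.17497468615934714 60.174922943115234 [-1.11091017 -8.8743268   1.37827695]
[  0.61223804 -11.31958308  -4.26727001] 5.2917
8.125 [0.49901917 0.08892857]
```

View pics/v1.png

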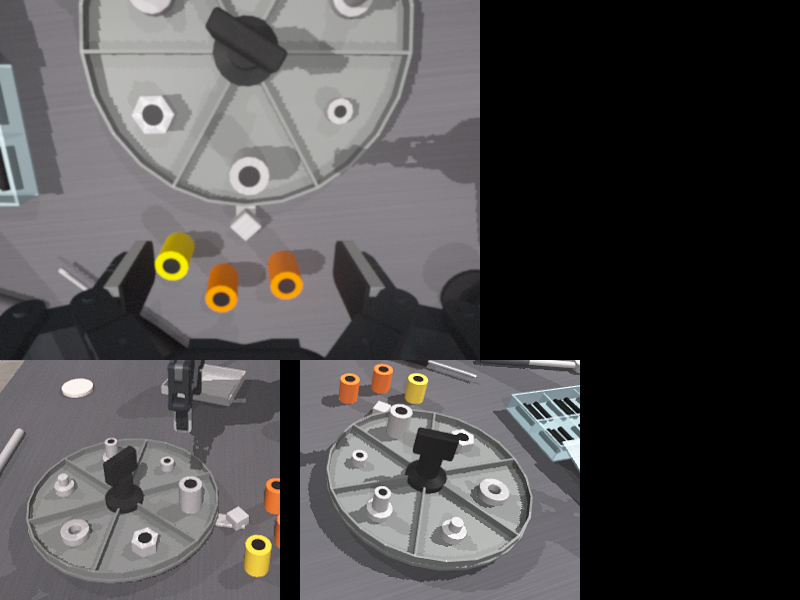

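The sleeve stands in the front compartment in line with the pointer. In the wrist view its top centre is at (332,235) full-size and the pointer is straight below it at (327,301). In the side view its top is at about (310,321). I'll locate it and pick it up.

```bash
python3 - <<'E'
from h import *
w=dict(np.load("wrist1.npz"));d=dict(np.load("side1.npz"))
P=pt(w,[(332,234.7),(247*4/3,50*4/3)],.07);D=pt(d,[(310,321)],.07);print(P,D)
q=P[0,:2]
q=(q+D[0,:2])/2; print(q)
assert np.linalg.norm(P[0]-D[0])<.012
o=down(np.radians(84.3-180))
env.goto([*q,.14],o)
print(env.line_to([*q,.049],velocity=.1,stop_force=10),env.get_ee_pos())
env.gripper_close();print(env.get_gripper_width(),env.get_finger_force())
env.line_to([*q,.22],velocity=.12);print(env.get_gripper_width(),env.get_finger_force(),env.get_time_s())
env.goto([.494,-.324,.2],down(np.radians(-16)));env.hold(.2)
for n in("scene","side"):
    c=env.camera(n);np.savez(n+"2.npz",**c);cv2.imwrite(f"pics/{n}2.png",c["color"])
s=cv2.imread("pics/scene2.png")[120:420,:400];b=cv2.imread("pics/side2.png")[100:400,120:520]
cv2.imwrite("pics/v2.png",np.hstack([s,b]));print(env.get_time_s())
E
```

```text
[[0.49962593 0.08500296 0.07      ]
 [0.60316968 0.07689055 0.07      ]] [[0.49995184 0.08008612 0.07      ]]
[0.49978888 0.08254454]
False [0.5001713  0.082556   0.04962299]
0.39026532149214777 59.23874795436859
0.392955869399871 59.82216775417328 11.6417
13.7667
```

View pics/v2.png

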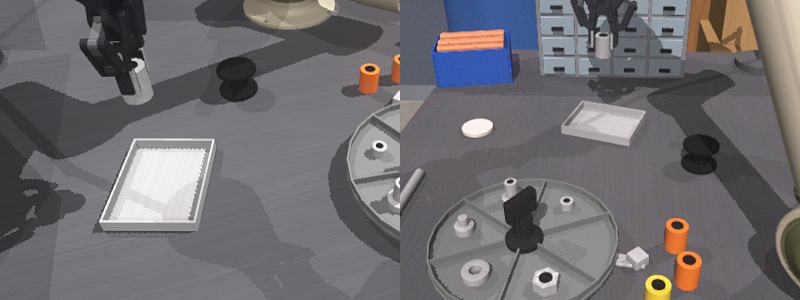

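The sleeve is held upright, in the left view at (137,85), and the carousel has stayed turned. Lowering into the tray.

```bash
python3 - <<'E'
from h import *
p=[.494,-.324]
env.line_to([*p,.05],velocity=.12)
print(env.line_to([*p,.025],velocity=.02,stop_force=6),env.get_ee_pos(),env.get_contact_force())
env.open_gripper();env.line_to([*p,.2],velocity=.12);env.hold(.2)
print(env.get_ee_pos(),env.get_time_s())
s=env.camera("scene")["color"][120:420,:400];b=env.camera("side")["color"][100:400,120:520]
cv2.imwrite("pics/v3.png",np.hstack([s,b]))
E
```

```text
True [ 0.49394145 -0.32400604  0.02855396] [-1.06115886 -0.1090564   5.5466443 ]
[ 0.49393408 -0.32394143  0.19963452] 18.4917
```

View pics/v3.png

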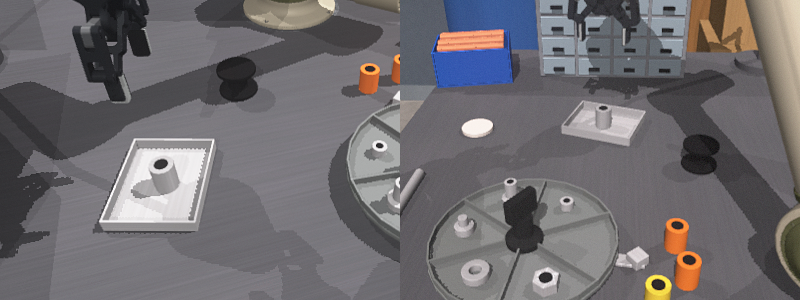

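The sleeve stands upright mid-tray, left view (162,175) and right view (603,115). The gripper is clear and the carousel has not moved.

```bash
python3 -c "
from cell import env
print(env.finish_job())"
```

```text
the job is handed in; nothing more can be done
None
```

I turned the carousel about 51.5° to bring the sleeve to the front pointer and stood the sleeve upright in the middle of the steel tray; I handed the job in at about 18.5 s on the robot's clock, with no verdict returned.

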